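# Get the engraving block out from behind the paste tins

### The job

Clear the desk tray so you can get the seal-engraving block out from behind the row: stand the seal case and the full paste tin aside on the cork mat, and put the used-up tin, which looks the same but feels much lighter when lifted, upright in the little cardboard carton for refilling. With all three out of the tray, seat the engraving block flat in the rimmed bed of the carving stand, and after that put the full tin and the seal case back, upright and square, where each stood before. Do not shift the glue bottle or the stone blank that stay in the tray.

Things in the scene. Friction and masses are not known exactly. Their poses are not given: they have to be found in the camera images.
- tin_a: One of two identical-looking closed seal-paste tins: upright black cylinder, 60 mm diameter, 62 mm tall, thin brass band under the lid. Origin at the centre of its underside. One of the two is full (about 0.42 kg) and the other used up (about 0.14 kg), each give or take a tenth; which is which can only be felt when lifting.
- tin_b: The other of the two identical-looking closed seal-paste tins, 60 mm diameter, 62 mm tall, origin at the centre of its underside; see the first.
- case: Dark blue seal case standing upright, 52 x 52 x 80 mm tall, with a pale panel on top and a small ivory toggle on its own -x side (3 mm proud). Origin at the centre of its underside, z up. About 0.16 kg.
- block: Small wooden engraving block (vise), loose, about 0.36 kg: 120 mm long (its y), 50 wide (its x), 30 high; a stone clamped in its middle stands 6 mm higher, a brass screw head sticks out 10 mm at its -y end. Origin at the centre of its underside. Lies in the tray behind the row, 10 mm from it: no room for fingers until that is cleared. Take it across its width.
- tray: Shallow wooden desk tray, fixed, 196 (x) x 266 mm (y) outside, rim 18 mm high, 8 mm wide, floor 6 mm above the desk. Origin at its centre at desk height, x away from the robot. The tins and the seal case stand in a row along its y, in any order, 40 mm to the robot's side of its centre line, 70 mm apart. Take them fore and aft (along tray x), fingertips above the block.
- mat: Cork mat, fixed, 110 mm (x) x 190 mm (y), 4 mm thick: the side area, with room for two things side by side along y. Origin at its centre at desk height.
- carton: Open cardboard carton, fixed, 100 x 100 mm outside, 92 x 92 mm inside, walls 26 mm high, floor 4 mm above the desk. Origin at its centre at desk height.
- stand: Carving stand, fixed: dark wooden board 100 mm (x) x 176 mm (y) with a black rubber bed 68 mm (x) x 138 mm (y), 10 mm above the desk, inside a low rim 15 mm above the desk and 12 mm wide. Origin at the centre of the bed at desk height. The block belongs in the bed, its length along the stand's y, either way round.
- bottle: White glue bottle with a pale turquoise cap standing in a far corner of the tray (left or right), 26 mm diameter, 60 mm tall; stays where it is. Origin at the centre of its underside.
- blank: Pale square stone blank standing in the other far corner of the tray, 24 x 24 x 50 mm; stays where it is. Origin at the centre of its underside.

How it is judged (in metres and radians):
On the way, in this order (a step that is already met when the one before it is completed fails the run):
1. the row is cleared: the seal case stands on the cork mat, and each tin stands on the mat or in the carton (x of case in the frame of mat between -0.058 and 0.058 m and y of case in the frame of mat between -0.098 and 0.098 m and z of case in the frame of mat between 0 and 0.012 m and angle between case's own z axis and vertical below 0.15 rad and ((horizontal distance between tin_a and carton below 0.022 m and z of tin_a in the frame of carton below 0.012 m and angle between tin_a's own z axis and vertical below 0.12 rad) or (x of tin_a in the frame of mat between -0.058 and 0.058 m and y of tin_a in the frame of mat between -0.098 and 0.098 m and z of tin_a in the frame of mat between 0 and 0.012 m and angle between tin_a's own z axis and vertical below 0.15 rad)) and ((horizontal distance between tin_b and carton below 0.022 m and z of tin_b in the frame of carton below 0.012 m and angle between tin_b's own z axis and vertical below 0.12 rad) or (x of tin_b in the frame of mat between -0.058 and 0.058 m and y of tin_b in the frame of mat between -0.098 and 0.098 m and z of tin_b in the frame of mat between 0 and 0.012 m and angle between tin_b's own z axis and vertical below 0.15 rad))), for 0.2 s.
2. the engraving block is seated flat in the bed of the carving stand (horizontal distance between block and stand below 0.014 m and z of block in the frame of stand below 0.0135 m and angle between block's own z axis and vertical below 0.06 rad and angle between the y axis of block and the y axis of stand, either way round below 0.2 rad), for 0.2 s.
At the end, for the whole second after the job is handed in: Block flat in the stand's bed, within 14 mm of its centre and 12 deg; used-up tin (weighs under 2.5 N) upright in the carton; full tin and seal case upright within 15 mm of where each stood at the start, the case square to the tray (17 deg); all released and at rest (all of step 2 and (((horizontal distance between tin_a and carton below 0.022 m and z of tin_a in the frame of carton below 0.012 m and angle between tin_a's own z axis and vertical below 0.12 rad) and contact force between tin_a and carton below 2.5 N and distance of tin_b from where it was at the start of the episode below 0.015 m and angle between tin_b's own z axis and vertical below 0.1 rad) or ((horizontal distance between tin_b and carton below 0.022 m and z of tin_b in the frame of carton below 0.012 m and angle between tin_b's own z axis and vertical below 0.12 rad) and contact force between tin_b and carton below 2.5 N and distance of tin_a from where it was at the start of the episode below 0.015 m and angle between tin_a's own z axis and vertical below 0.1 rad)) and (angle between the x axis of case and the x axis of tray, either way round below 0.3 rad or angle between the x axis of case and the y axis of tray, either way round below 0.3 rad) and distance of case from where it was at the start of the episode below 0.015 m and angle between case's own z axis and vertical below 0.1 rad and linear speed of each of tin_a, tin_b, case, block below 0.02 m/s); the robot touches nothing.
It fails at once if the glue bottle or the stone blank is shifted more than 15 mm or tipped (distance of any of bottle, blank from where it was at the start of the episode above 0.015 m or angle between any of bottle, blank's own z axis and vertical above 0.3 rad).
It also fails if it takes over 134 s, if anything falls off the work surface, if the arm or the gripper's body presses on something with over 40 N, if the wrist force passes 120 N, or if a joint passes its speed limit or range.

### The arm

A 6-joint arm with a two-finger parallel gripper is mounted at the origin on the work surface. World frame = base frame: x ahead of the robot, y to its left, z up, the work surface at z = 0. Lengths are in mm, angles in rad, forces in N, time in s.
With the tool pointing down it reaches from about 275 to 1000 mm from the base axis. Payload 8.4 kg.
Tool frame: the origin (TCP) lies at the very end of the fingers, on their centre line; the grasp point (between the pads) lies 19 mm behind it (r.tcp_to_grasp is the distance from the TCP to the grasp point, in mm); z points along the fingers, y is the line along which they close (so a half turn about z gives the same grasp; the last joint's range is limited). The gripper opens to 85 mm and grips with 20 to 120 N. Pads are 22 mm wide; open, the fingers measure 114 mm over their backs; the gripper's body (76 mm by 85 mm) begins 54 mm behind the grasp point. The pads swing forward as they close: fully open they stand 13 mm farther back than shut.
Start: joints at [1.106, 0.353, 1.633, -0, 1.155, -0.002], TCP at [279.034, 559.257, 231.281] pointing down, gripper open.
Joint ranges: [-2.63, 2.63], [-0.92, 2.1], [0.06, 2.66], [-1.3, 4.44], [0, 2.69], [-3.02, 3.02]. Speed limits (rad/s): [2.22, 2.22, 2.79, 3.14, 3.14, 3.14].

### API

Orientations are given as [roll, pitch, yaw] about the fixed x, y, z axes, in that order (R = Rz(yaw) Ry(pitch) Rx(roll)).
In Python, from rig import r gives the robot as it stands. The module is installed in compiled form; this text tells all that it offers.
- The arm moves only by the tool play_rows, never from a script. Its argument "rows" is a list of rows, each an object with "dp": the shift along the tool's x, y, z in units of 40 mm (1.0 is 40 mm), a list of three; "turn": the turn, a rotation vector about the tool's x, y, z in units of 6 degrees (1.0 is 6 degrees), a list of three; "fingers": the closure, from 0 (fully open) to 1 (shut). In form: [{"dp": [tx, ty, tz], "turn": [wx, wy, wz], "fingers": fingers}, ...]. A call has 1 to 5 rows; each row shifts and turns the commanded pose from where the row before left it, along the tool's axes as they then stand; what a row does not reach is not made up. A row lasts 1/12 s, in which the tool goes at most 41.7 mm and 7.16 degrees, less where a joint would pass 70% of its speed; a pose out of reach is approached as far as the arm can. A call is refused whole if a number of a shift passes 1 or a number of a turn 1, either way. A call with a gripper value outside its range is refused whole. The fingers move at their own pace and stop on an object; "force" is the grip in N (left out, the last holds). Time passes only in rows, so rows that do not move let the fingers close. It gives the time, the measured TCP pose, the force, the opening and the grip force at its end, in the units of the state.
- r.sense(): the state, without advancing time (a new reading comes with each control period).
- r.grab_frame(name): name is "side" or "top" or "wrist"; returns a dict with "pixels" (480x640x3 uint8, red, green, blue), "fx", "fy", "cx", "cy" (pixels), "pose" (4x4, takes a point from camera to world coordinates). Camera axes: x right, y down, z forward; pixel columns grow to the right and rows downward; lengths in mm; the calibration is good to about 2 mm. A picture is of the moment at which its call begins. There is no depth.
- r.sign_off(): hands the job in; it is judged then, once.
The state is a dict: "clock": time; "qpos": joint angles; "qvel": joint speeds; "joint_efforts": joint torques, N m; "eef_pos": TCP position; "tcp_rot": TCP orientation; "contact_force": force on the tool from outside, world axes, zero at the start; "wrist_torque": the same for the moment, N m; "opening": opening from 0.0 (shut) to 1.0 (fully open); "grasp_force": force on a finger pad.
Only numpy, scipy, OpenCV 4.12 (cv2) and the standard library are available. Lean on these libraries where they do the work, as an engineer would, in place of code of your own. Each camera call takes 0.05 s, during which the arm holds its last target. There are 200 camera calls.

## Working session

There is one attempt and no reset: what is moved stays moved. The work goes in short steps, Python scripts to look and compute and a tool call to move; the robot and the scene stay as the last step left them, time stands still between calls to the robot, and variables do not carry over. Pictures are saved under pics/ and viewed, at most 14 in all, crops included, and the job is handed in when it is done.

Besides the shell and the picture viewer there is one more tool, called after "Emit:" in YAML: its name, and indented under it one key for each argument. play_rows: Moves the arm, as the interface text tells. Its arguments: {"type":"object","properties":{"rows":{"type":"array"},"force":{"type":"number"}},"required":["rows"]}

```bash
mkdir -p pics
python3 - <<'E'
from rig import r
import cv2,numpy as np,pickle
for n in("top","side"):
    f=r.grab_frame(n);cv2.imwrite(f"pics/{n}0.png",f["pixels"][:,:,::-1]);pickle.dump(f,open(n+"0.pkl","wb"))
    print(n,f["fx"],f["cx"],f["cy"],np.round(f["pose"],3).tolist())
print(r.sense(),r.tcp_to_grasp)
E
```

```text
top 514.7313981872819 317.6456128288842 232.3607321403783 [[-0.015, -0.983, 0.182, 416.745], [-1.0, 0.011, -0.024, 3.046], [0.021, -0.183, -0.983, 851.407], [0.0, 0.0, 0.0, 1.0]]
side 515.1437933984018 323.3249036674782 235.35430264147936 [[-0.887, -0.348, 0.305, 303.083], [-0.463, 0.655, -0.598, 477.174], [0.008, -0.671, -0.741, 647.309], [0.0, 0.0, 0.0, 1.0]]
{'clock': 0.1, 'qpos': array([ 1.10562576e+00,  3.53574212e-01,  1.63410548e+00,  1.66364485e-05,
        1.15520569e+00, -2.40356636e-03]), 'qvel': array([ 0.0006823 ,  0.0002674 , -0.00199989, -0.00049799, -0.00055752,
       -0.00144875]), 'joint_efforts': array([-7.98673573e-04, -6.06351542e+01, -3.42815816e+01, -5.06959304e-05,
        3.96438612e-03,  7.71414830e-05]), 'eef_pos': array([278.80873118, 558.85638734, 230.62011814]), 'tcp_rot': array([-3.14029996e+00, -1.83187403e-05,  2.67881892e+00]), 'contact_force': array([-0.10931074,  0.51582441,  0.34184996]), 'wrist_torque': array([ 0.04077885, -0.02049642, -0.0005972 ]), 'grasp_force': 0.0, 'opening': 0.9974626781670484} 18.700000000000003
```

View pics/top0.png

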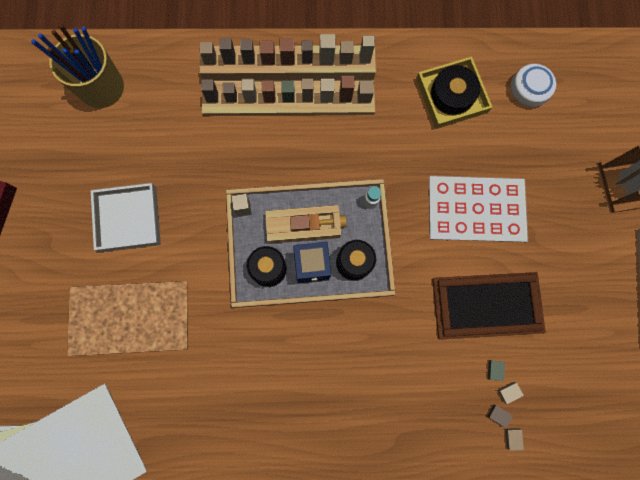

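View pics/side0.png

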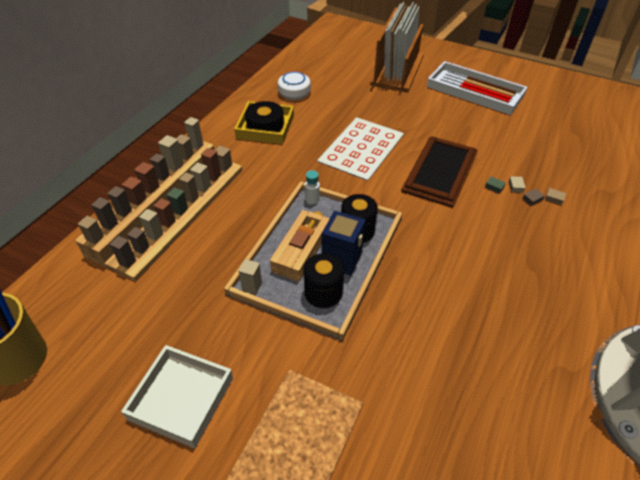

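The top view shows the tray centred near (310,243), with the row being tin (266,265), case (313,262) and tin (357,259). The block is at (303,223), blank (240,203), bottle (373,195), mat (128,318), carton (125,217) and stand (490,305).

```bash
cat > h.py <<'E'
import numpy as np,cv2,pickle
def ray(f,px,z):
    px=np.atleast_2d(np.asarray(px,float))
    d=np.c_[(px[:,0]-f["cx"])/f["fx"],(px[:,1]-f["cy"])/f["fy"],np.ones(len(px))]@f["pose"][:3,:3].T
    t=f["pose"][:3,3]
    return (t+d*((z-t[2])/d[:,2])[:,None])[:,:2]
def proj(f,P):
    P=np.atleast_2d(P);c=(P-f["pose"][:3,3])@f["pose"][:3,:3]
    return np.c_[c[:,0]/c[:,2]*f["fx"]+f["cx"],c[:,1]/c[:,2]*f["fy"]+f["cy"]]
def rect(f,mask,z,off=(0,0)):
    cs,_=cv2.findContours(mask.astype(np.uint8),cv2.RETR_EXTERNAL,cv2.CHAIN_APPROX_NONE)
    c=max(cs,key=cv2.contourArea)[:,0,:]+np.array(off)
    w=ray(f,c,z).astype(np.float32)
    return cv2.minAreaRect(w)
E
python3 - <<'E'
from h import *
f=pickle.load(open("top0.pkl","rb"));im=f["pixels"];hsv=cv2.cvtColor(im,cv2.COLOR_RGB2HSV)
def box(x0,y0,x1,y1,fn,z):
    s=hsv[y0:y1,x0:x1].astype(int);return rect(f,fn(s[...,0],s[...,1],s[...,2]),z,(x0,y0))
print("carton",box(80,170,175,262,lambda h,s,v:(s<60)&(v>90),26))
# mat by local colour
for p in[(128,318),(60,340),(80,270),(490,305),(443,310),(300,290),(266,265),(313,262),(265,225)]:print(p,hsv[p[1],p[0]],im[p[1],p[0]])
org=lambda h,s,v:(h>8)&(h<25)&(s>120)&(v>120)
print("tinL",box(248,250,282,280,org,68));print("tinR",box(340,243,375,275,org,68))
print("case",box(298,245,328,279,lambda h,s,v:(h<40)&(v>100),86))
print("bed",box(440,276,545,336,lambda h,s,v:(v<45),10))
print("standbd",box(425,262,560,345,lambda h,s,v:(v<95),15))
big=cv2.resize(im[170:320,220:400],None,fx=4.4,fy=4,interpolation=cv2.INTER_CUBIC)
a=cv2.resize(im[170:315,215:405],None,fx=4,fy=4,interpolation=cv2.INTER_CUBIC)
cv2.imwrite("pics/crop1.png",a[:,:,::-1])
E
```

```text
carton ((600.8952026367188, 299.2243957519531), (100.6858901977539, 101.41524505615234), 6.631186008453369)
(128, 318) [ 15 129 166] [166 123  82]
(60, 340) [ 13 157 145] [145  95  56]
(80, 270) [ 14 167 134] [134  87  46]
(490, 305) [ 0 14 36] [36 34 34]
(443, 310) [ 11 166  83] [83 48 29]
(300, 290) [120  10 122] [117 117 122]
(266, 265) [ 19 162 186] [186 142  68]
(313, 262) [ 21  82 149] [149 134 101]
(265, 225) [10 39 79] [79 71 67]
tinL ((513.8070068359375, 64.68961334228516), (22.927427291870117, 21.507671356201172), 89.24711608886719)
tinR ((522.0310668945312, -75.66558074951172), (21.574182510375977, 23.28399658203125), 88.45570373535156)
case ((517.19677734375, -6.212257385253906), (34.20930480957031, 34.012428283691406), 5.126995086669922)
bed ((449.59832763671875, -297.0274963378906), (68.44586181640625, 138.49850463867188), 2.4478836059570312)
standbd ((448.9380187988281, -290.890625), (99.12651062011719, 176.64431762695312), 2.3615174293518066)
```

View pics/crop1.png

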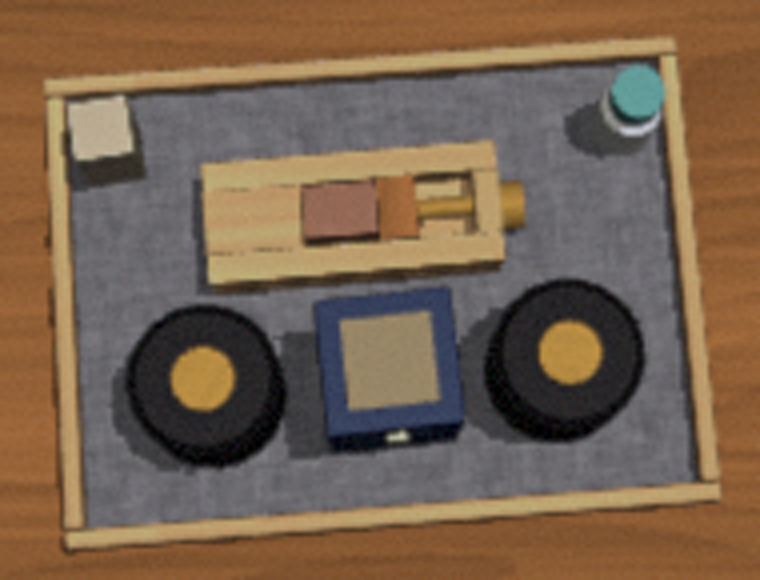

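The crop resolves the tray items. The rim corners are at crop (45,80), (674,38), (720,497) and (68,548), and the block's top corners at (203,165), (495,142), (505,262) and (212,285). The case toggle faces the robot.

Run:
```python
from h import *
f=pickle.load(open("top0.pkl","rb"))
c=lambda L:np.array(L)/4+[215,170]-.4
for n,L,z in(("tray",c([(45,82),(674,38),(720,497),(68,548)]),18),("block",c([(203,165),(495,142),(505,262),(212,285)]),36),("mat",np.array([(68.5,287),(187,281.5),(188,352),(69,356)]),4),("stand",np.array([(437,280),(539,273.5),(544.5,330),(441,337)]),8)):
    w=ray(f,L,z);print(n,w.round(0).tolist(),cv2.minAreaRect(w.astype(np.float32)),w.mean(0))
print("bottle",ray(f,c([(636,92)]),66),"blank",ray(f,c([(99,128)]),56))
```

```text
tray [[645.0, 135.0], [661.0, -129.0], [469.0, -140.0], [452.0, 122.0]] ((556.6958618164062, -2.9176788330078125), (192.8822784423828, 264.0506591796875), 3.599259853363037) [556.70863282  -2.76786943]
block [[604.0, 68.0], [613.0, -51.0], [563.0, -54.0], [555.0, 64.0]] ((583.7222900390625, 6.614109039306641), (49.77543640136719, 118.94261169433594), 4.02230167388916) [583.78826847   6.69698265]
mat [[488.0, 389.0], [495.0, 198.0], [382.0, 193.0], [379.0, 381.0]] ((435.06964111328125, 291.02435302734375), (112.7191390991211, 192.80172729492188), 1.8967036008834839) [435.87616465 290.11939308]
stand [[491.0, -213.0], [500.0, -383.0], [408.0, -383.0], [399.0, -214.0]] ((449.3043518066406, -298.4185791015625), (91.97491455078125, 174.1848602294922), 2.8424830436706543) [ 449.30376646 -298.20680293]
bottle [[ 625.19880891 -105.14610107]] blank [[615.23590956 107.25827113]]
```

Emit:
play_rows:
  rows:
    - {"dp":[0,0,0],"turn":[0,0,1],"fingers":0}
    - {"dp":[0,0,0],"turn":[0,0,1],"fingers":0}
    - {"dp":[0,0,0],"turn":[0,0,1],"fingers":0}
    - {"dp":[0,0,0],"turn":[0,0,1],"fingers":0}
    - {"dp":[0,0,0],"turn":[0,0,1],"fingers":0}
  force: 40

```text
clock: 0.52
eef_pos: [278.9, 559.0, 230.9]
tcp_rot: [-3.141, 0.0, 2.15]
contact_force: [-0.7, -0.5, -1.0]
opening: 0.996
grasp_force: 0.0
```

Emit:
play_rows:
  rows:
    - {"dp":[0,0,0],"turn":[0,0,1],"fingers":0}
    - {"dp":[0,0,0],"turn":[0,0,1],"fingers":0}
    - {"dp":[0,0,0],"turn":[0,0,1],"fingers":0}
    - {"dp":[0,0,0],"turn":[0,0,1],"fingers":0}
    - {"dp":[0,0,0],"turn":[0,0,1],"fingers":0}

```text
clock: 0.93
eef_pos: [278.9, 559.0, 230.8]
tcp_rot: [-3.141, 0.001, 1.626]
contact_force: [-0.9, -0.2, 0.6]
opening: 1.003
grasp_force: 0.0
```

Emit:
play_rows:
  rows:
    - {"dp":[-0.905,0.37,0.2],"turn":[0,0,0],"fingers":0}
    - {"dp":[-0.905,0.37,0.2],"turn":[0,0,0],"fingers":0}
    - {"dp":[-0.905,0.37,0.2],"turn":[0,0,0],"fingers":0}
    - {"dp":[-0.905,0.37,0.2],"turn":[0,0,0],"fingers":0}
    - {"dp":[-0.905,0.37,0.2],"turn":[0,0,0],"fingers":0}

```text
clock: 1.35
eef_pos: [364.0, 381.3, 190.7]
tcp_rot: [-3.141, 0.0, 1.632]
contact_force: [1.3, 1.2, 0.9]
opening: 0.999
grasp_force: 0.0
```

Emit:
play_rows:
  rows:
    - {"dp":[-0.905,0.37,0.2],"turn":[0,0,0],"fingers":0}
    - {"dp":[-0.905,0.37,0.2],"turn":[0,0,0],"fingers":0}
    - {"dp":[-0.905,0.37,0.2],"turn":[0,0,0],"fingers":0}
    - {"dp":[-0.905,0.37,0.2],"turn":[0,0,0],"fingers":0}
    - {"dp":[-0.905,0.37,0.2],"turn":[0,0,0],"fingers":0}

```text
clock: 1.77
eef_pos: [449.0, 205.1, 150.9]
tcp_rot: [-3.142, -0.0, 1.632]
contact_force: [-1.2, -0.9, -0.7]
opening: 1.005
grasp_force: 0.0
```

Emit:
play_rows:
  rows:
    - {"dp":[-0.905,0.37,0.2],"turn":[0,0,0],"fingers":0}
    - {"dp":[-0.905,0.37,0.2],"turn":[0,0,0],"fingers":0}
    - {"dp":[-0.905,0.37,0.2],"turn":[0,0,0],"fingers":0}
    - {"dp":[-0.905,0.37,0.2],"turn":[0,0,0],"fingers":0}
    - {"dp":[0,0,0],"turn":[0,0,0],"fingers":0}

```text
clock: 2.18
eef_pos: [518.5, 60.8, 118.0]
tcp_rot: [-3.141, 0.002, 1.628]
contact_force: [0.5, 0.9, 0.3]
opening: 1.003
grasp_force: 0.0
```

Run:
```python
from rig import r
from h import *
f=r.grab_frame("wrist");im=f["pixels"].copy()
s=r.sense();print(s["eef_pos"],s["tcp_rot"])
for p in([513.8,64.7,68],[522,-75.7,68],[517.2,-6.2,86],[583.7,6.6,36]):
    q=proj(f,p)[0];print(q)
    if abs(q).max()<2000:cv2.circle(im,tuple(int(v) for v in q),5,(255,0,255),1)
cv2.imwrite("pics/w1.png",im[:,:,::-1])
```

```text
[517.25448385  62.96943507 118.34067661] [-3.14043161e+00  4.46312109e-04  1.62709000e+00]
[312.35745638 259.75394219]
[313.73044678 457.50554459]
[311.26348585 389.51025424]
[411.32921836 327.62737347]
```

View pics/w1.png

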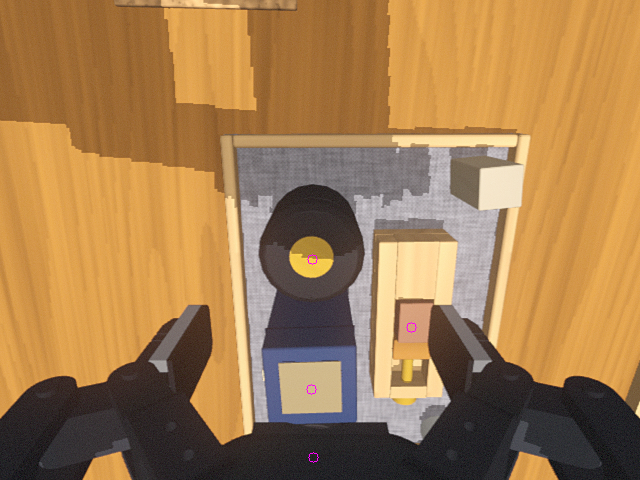

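The predicted markers fall on the lid centres at (312,257) and (311,389), so the calibration is good. Next is descending on the left tin.

Emit:
play_rows:
  rows:
    - {"dp":[0,0,0.62],"turn":[0,0,0],"fingers":0}
    - {"dp":[0,0,0.62],"turn":[0,0,0],"fingers":0}
    - {"dp":[0,0,0.62],"turn":[0,0,0],"fingers":0}
    - {"dp":[0,0,0],"turn":[0,0,0],"fingers":0}
    - {"dp":[0,0,0],"turn":[0,0,0],"fingers":0}

```text
clock: 2.65
eef_pos: [515.3, 66.6, 44.3]
tcp_rot: [-3.138, 0.0, 1.632]
contact_force: [0.3, -0.5, 0.1]
opening: 1.002
grasp_force: 0.0
```

Emit:
play_rows:
  rows:
    - {"dp":[0,0,0],"turn":[0,0,0],"fingers":0.5}
    - {"dp":[0,0,0],"turn":[0,0,0],"fingers":0.5}
    - {"dp":[0,0,0],"turn":[0,0,0],"fingers":0.5}
    - {"dp":[0,0,0],"turn":[0,0,0],"fingers":0.5}
    - {"dp":[0,0,0],"turn":[0,0,0],"fingers":0.5}
  force: 40

```text
clock: 3.07
eef_pos: [516.8, 66.4, 46.5]
tcp_rot: [3.141, -0.0, 1.632]
contact_force: [-4.0, 1.5, 8.9]
opening: 0.687
grasp_force: 41.4
```

Emit:
play_rows:
  rows:
    - {"dp":[0,0,-0.5],"turn":[0,0,0],"fingers":0.5}
    - {"dp":[0,0,-1],"turn":[0,0,0],"fingers":0.5}
    - {"dp":[0,0,-0.9],"turn":[0,0,0],"fingers":0.5}
    - {"dp":[0,0,0],"turn":[0,0,0],"fingers":0.5}
    - {"dp":[0,0,0],"turn":[0,0,0],"fingers":0.5}

```text
clock: 3.48
eef_pos: [518.4, 66.3, 143.7]
tcp_rot: [3.136, -0.0, 1.632]
contact_force: [0.3, -0.2, -4.5]
opening: 0.684
grasp_force: 46.9
```

Emit:
play_rows:
  rows:
    - {"dp":[0,0,0],"turn":[0,0,0],"fingers":0.5}
    - {"dp":[0,0,0],"turn":[0,0,0],"fingers":0.5}
    - {"dp":[0,0,0],"turn":[0,0,0],"fingers":0.5}

```text
clock: 3.73
eef_pos: [515.5, 65.9, 139.5]
tcp_rot: [-3.139, 0.0, 1.632]
contact_force: [-0.6, -0.1, -4.1]
opening: 0.685
grasp_force: 46.9
```

Emit:
play_rows:
  rows:
    - {"dp":[0,0,0],"turn":[0,0,0],"fingers":0.5}

```text
clock: 3.82
eef_pos: [515.8, 65.9, 139.6]
tcp_rot: [-3.139, 0.0, 1.632]
contact_force: [-0.1, -0.0, -4.2]
opening: 0.683
grasp_force: 46.9
```

Emit:
play_rows:
  rows:
    - {"dp":[0,0,0],"turn":[0,0,0],"fingers":0.5}

```text
clock: 3.9
eef_pos: [516.1, 65.9, 139.9]
tcp_rot: [-3.14, 0.0, 1.632]
contact_force: [0.0, 0.8, -3.7]
opening: 0.689
grasp_force: 46.9
```

About 4.1 N, so the left tin is the full one and goes to the far +y half of the mat.

Emit:
play_rows:
  rows:
    - {"dp":[0.98,-0.233,0],"turn":[0,0,0],"fingers":0.5}
    - {"dp":[0.98,-0.233,0],"turn":[0,0,0],"fingers":0.5}
    - {"dp":[0.98,-0.233,0],"turn":[0,0,0],"fingers":0.5}
    - {"dp":[0.98,-0.233,0],"turn":[0,0,0],"fingers":0.5}
    - {"dp":[0.98,-0.233,0],"turn":[0,0,0],"fingers":0.5}

```text
clock: 4.32
eef_pos: [457.3, 260.3, 140.5]
tcp_rot: [-3.141, 0.0, 1.631]
contact_force: [1.4, -0.8, -4.6]
opening: 0.683
grasp_force: 46.7
```

Emit:
play_rows:
  rows:
    - {"dp":[0.98,-0.233,0],"turn":[0,0,0],"fingers":0.5}
    - {"dp":[0.98,-0.233,0],"turn":[0,0,0],"fingers":0.5}
    - {"dp":[0,0,0],"turn":[0,0,0],"fingers":0.5}
    - {"dp":[0,0,0.9],"turn":[0,0,0],"fingers":0.5}
    - {"dp":[0,0,0.9],"turn":[0,0,0],"fingers":0.5}

```text
clock: 4.73
eef_pos: [436.1, 338.2, 69.5]
tcp_rot: [3.137, -0.003, 1.634]
contact_force: [0.2, 0.4, -5.2]
opening: 0.68
grasp_force: 46.7
```

Emit:
play_rows:
  rows:
    - {"dp":[0,0,0.25],"turn":[0,0,0],"fingers":0.5}
    - {"dp":[0,0,0.25],"turn":[0,0,0],"fingers":0.5}
    - {"dp":[0,0,0],"turn":[0,0,0],"fingers":0.5}
    - {"dp":[0,0,0],"turn":[0,0,0],"fingers":0.5}
    - {"dp":[0,0,0],"turn":[0,0,0],"fingers":0.5}

```text
clock: 5.15
eef_pos: [436.0, 336.5, 50.3]
tcp_rot: [3.14, -0.001, 1.631]
contact_force: [0.5, 1.1, -4.1]
opening: 0.683
grasp_force: 46.3
```

Emit:
play_rows:
  rows:
    - {"dp":[0,0,0.06],"turn":[0,0,0],"fingers":0.5}
    - {"dp":[0,0,0],"turn":[0,0,0],"fingers":0.5}

```text
clock: 5.32
eef_pos: [435.5, 336.3, 47.4]
tcp_rot: [3.14, -0.001, 1.631]
contact_force: [-0.2, 0.5, -4.5]
opening: 0.686
grasp_force: 46.4
```

Emit:
play_rows:
  rows:
    - {"dp":[0,0,0.04],"turn":[0,0,0],"fingers":0.5}
    - {"dp":[0,0,0],"turn":[0,0,0],"fingers":0.5}

```text
clock: 5.48
eef_pos: [435.0, 335.9, 45.1]
tcp_rot: [3.141, -0.0, 1.632]
contact_force: [-0.4, -0.5, -3.5]
opening: 0.681
grasp_force: 46.4
```

Emit:
play_rows:
  rows:
    - {"dp":[0,0,0.03],"turn":[0,0,0],"fingers":0.5}
    - {"dp":[0,0,0],"turn":[0,0,0],"fingers":0.5}
    - {"dp":[0,0,0],"turn":[0,0,0],"fingers":0.2}
    - {"dp":[0,0,0],"turn":[0,0,0],"fingers":0}
    - {"dp":[0,0,0],"turn":[0,0,0],"fingers":0}

```text
clock: 5.9
eef_pos: [435.1, 336.2, 43.9]
tcp_rot: [3.141, -0.0, 1.632]
contact_force: [0.2, -0.2, 0.6]
opening: 1.0
grasp_force: 0.0
```

Emit:
play_rows:
  rows:
    - {"dp":[0,0,0],"turn":[0,0,0],"fingers":0}
    - {"dp":[0,0,-0.5],"turn":[0,0,0],"fingers":0}
    - {"dp":[0,0,-0.9],"turn":[0,0,0],"fingers":0}
    - {"dp":[0,0,-1],"turn":[0,0,0],"fingers":0}
    - {"dp":[-0.963,0.17,0],"turn":[0,0,0],"fingers":0}

```text
clock: 6.32
eef_pos: [447.6, 304.4, 146.6]
tcp_rot: [3.131, -0.008, 1.635]
contact_force: [2.3, 0.6, 1.0]
opening: 0.998
grasp_force: 0.0
```

Emit:
play_rows:
  rows:
    - {"dp":[-0.963,0.17,0],"turn":[0,0,0],"fingers":0}
    - {"dp":[-0.963,0.17,0],"turn":[0,0,0],"fingers":0}
    - {"dp":[-0.963,0.17,0],"turn":[0,0,0],"fingers":0}
    - {"dp":[-0.963,0.17,0],"turn":[0,0,0],"fingers":0}
    - {"dp":[-0.963,0.17,0],"turn":[0,0,0],"fingers":0}

```text
clock: 6.73
eef_pos: [489.8, 106.0, 139.9]
tcp_rot: [3.141, -0.0, 1.632]
contact_force: [1.7, 0.5, -0.7]
opening: 0.997
grasp_force: 0.0
```

Emit:
play_rows:
  rows:
    - {"dp":[-0.963,0.17,0],"turn":[0,0,0],"fingers":0}
    - {"dp":[-0.963,0.17,0],"turn":[0,0,0],"fingers":0}
    - {"dp":[-0.963,0.17,0],"turn":[0,0,0],"fingers":0}
    - {"dp":[0,0,0],"turn":[0,0,0],"fingers":0}
    - {"dp":[0,0,0],"turn":[0,0,0],"fingers":0}

```text
clock: 7.15
eef_pos: [517.3, -8.3, 139.6]
tcp_rot: [3.141, 0.0, 1.628]
contact_force: [-0.7, 1.0, 0.2]
opening: 0.997
grasp_force: 0.0
```

Emit:
play_rows:
  rows:
    - {"dp":[0,0,0],"turn":[0,0,0],"fingers":0}

```text
clock: 7.23
eef_pos: [516.7, -6.4, 139.5]
tcp_rot: [-3.141, -0.0, 1.63]
contact_force: [0.1, 0.7, 0.7]
opening: 1.001
grasp_force: 0.0
```

Emit:
play_rows:
  rows:
    - {"dp":[0,0,0.8],"turn":[0,0,0],"fingers":0}
    - {"dp":[0,0,0.8],"turn":[0,0,0],"fingers":0}
    - {"dp":[0,0,0.5],"turn":[0,0,0],"fingers":0}
    - {"dp":[0,0,0],"turn":[0,0,0],"fingers":0}
    - {"dp":[0,0,0],"turn":[0,0,0],"fingers":0}

```text
clock: 7.65
eef_pos: [516.0, -5.1, 55.1]
tcp_rot: [-3.139, -0.0, 1.633]
contact_force: [0.3, 0.7, -0.2]
opening: 1.003
grasp_force: 0.0
```

Emit:
play_rows:
  rows:
    - {"dp":[0,0,0],"turn":[0,0,0],"fingers":0.6}
    - {"dp":[0,0,0],"turn":[0,0,0],"fingers":0.6}
    - {"dp":[0,0,0],"turn":[0,0,0],"fingers":0.6}
    - {"dp":[0,0,0],"turn":[0,0,0],"fingers":0.6}
    - {"dp":[0,0,0],"turn":[0,0,0],"fingers":0.6}
  force: 30

```text
clock: 8.07
eef_pos: [518.0, -6.2, 57.3]
tcp_rot: [3.139, -0.0, 1.631]
contact_force: [-1.5, 1.3, 6.3]
opening: 0.605
grasp_force: 30.2
```

Emit:
play_rows:
  rows:
    - {"dp":[0,0,0],"turn":[0,0,0],"fingers":0.6}
    - {"dp":[0,0,0],"turn":[0,0,0],"fingers":0.6}

```text
clock: 8.23
eef_pos: [518.0, -6.1, 57.3]
tcp_rot: [3.139, -0.0, 1.632]
contact_force: [-1.8, 1.5, 7.2]
opening: 0.606
grasp_force: 30.2
```

Emit:
play_rows:
  rows:
    - {"dp":[0,0,-0.5],"turn":[0,0,0],"fingers":0.6}
    - {"dp":[0,0,-0.9],"turn":[0,0,0],"fingers":0.6}
    - {"dp":[0,0,-0.8],"turn":[0,0,0],"fingers":0.6}
    - {"dp":[0,0,0],"turn":[0,0,0],"fingers":0.6}
    - {"dp":[0,0,0],"turn":[0,0,0],"fingers":0.6}

```text
clock: 8.65
eef_pos: [518.6, -6.4, 146.1]
tcp_rot: [3.136, 0.0, 1.632]
contact_force: [-0.1, 0.2, -3.0]
opening: 0.605
grasp_force: 33.0
```

Emit:
play_rows:
  rows:
    - {"dp":[0.916,-0.23,0],"turn":[0,0,0],"fingers":0.6}
    - {"dp":[0.916,-0.23,0],"turn":[0,0,0],"fingers":0.6}
    - {"dp":[0.916,-0.23,0],"turn":[0,0,0],"fingers":0.6}
    - {"dp":[0.916,-0.23,0],"turn":[0,0,0],"fingers":0.6}
    - {"dp":[0.916,-0.23,0],"turn":[0,0,0],"fingers":0.6}

```text
clock: 9.07
eef_pos: [458.3, 174.7, 142.6]
tcp_rot: [-3.14, 0.001, 1.631]
contact_force: [1.6, 0.1, -2.0]
opening: 0.607
grasp_force: 32.9
```

Emit:
play_rows:
  rows:
    - {"dp":[0.916,-0.23,0],"turn":[0,0,0],"fingers":0.6}
    - {"dp":[0.916,-0.23,0],"turn":[0,0,0],"fingers":0.6}
    - {"dp":[0,0,0],"turn":[0,0,0],"fingers":0.6}
    - {"dp":[0,0,0],"turn":[0,0,0],"fingers":0.6}
    - {"dp":[0,0,0.9],"turn":[0,0,0],"fingers":0.6}

```text
clock: 9.48
eef_pos: [440.4, 247.6, 111.3]
tcp_rot: [3.134, -0.003, 1.633]
contact_force: [2.1, 1.0, -1.4]
opening: 0.605
grasp_force: 33.0
```

Emit:
play_rows:
  rows:
    - {"dp":[0,0,0.8],"turn":[0,0,0],"fingers":0.6}
    - {"dp":[0,0,0.3],"turn":[0,0,0],"fingers":0.6}
    - {"dp":[0,0,0.15],"turn":[0,0,0],"fingers":0.6}
    - {"dp":[0,0,0],"turn":[0,0,0],"fingers":0.6}
    - {"dp":[0,0,0],"turn":[0,0,0],"fingers":0.6}

```text
clock: 9.9
eef_pos: [437.2, 244.7, 57.4]
tcp_rot: [-3.141, 0.001, 1.63]
contact_force: [0.2, -0.1, -0.9]
opening: 0.606
grasp_force: 32.2
```

Emit:
play_rows:
  rows:
    - {"dp":[0,0,0],"turn":[0,0,0],"fingers":0.6}
    - {"dp":[0,0,0],"turn":[0,0,0],"fingers":0.6}

```text
clock: 10.07
eef_pos: [437.8, 245.5, 58.2]
tcp_rot: [3.14, -0.0, 1.631]
contact_force: [-0.5, 0.9, -1.7]
opening: 0.6
grasp_force: 32.2
```

Emit:
play_rows:
  rows:
    - {"dp":[0,0,0],"turn":[0,0,0],"fingers":0.3}
    - {"dp":[0,0,0],"turn":[0,0,0],"fingers":0}
    - {"dp":[0,0,0],"turn":[0,0,0],"fingers":0}
    - {"dp":[0,0,0],"turn":[0,0,0],"fingers":0}
    - {"dp":[0,0,-0.4],"turn":[0,0,0],"fingers":0}

```text
clock: 10.48
eef_pos: [435.7, 244.9, 72.0]
tcp_rot: [-3.138, 0.002, 1.632]
contact_force: [-0.4, 0.2, -0.0]
opening: 1.003
grasp_force: 0.0
```

Emit:
play_rows:
  rows:
    - {"dp":[0,0,-0.9],"turn":[0,0,0],"fingers":0}
    - {"dp":[0,0,-0.9],"turn":[0,0,0],"fingers":0}
    - {"dp":[-0.905,0.18,0],"turn":[0,0,0],"fingers":0}
    - {"dp":[-0.905,0.18,0],"turn":[0,0,0],"fingers":0}
    - {"dp":[-0.905,0.18,0],"turn":[0,0,0],"fingers":0}

```text
clock: 10.9
eef_pos: [465.9, 138.0, 146.7]
tcp_rot: [3.139, -0.0, 1.634]
contact_force: [0.4, 1.0, -0.6]
opening: 1.001
grasp_force: 0.0
```

Emit:
play_rows:
  rows:
    - {"dp":[-0.905,0.18,0],"turn":[0,0,0],"fingers":0}
    - {"dp":[-0.905,0.18,0],"turn":[0,0,0],"fingers":0}
    - {"dp":[-0.905,0.18,0],"turn":[0,0,0],"fingers":0}
    - {"dp":[-0.905,0.18,0],"turn":[0,0,0],"fingers":0}
    - {"dp":[-0.905,0.18,0],"turn":[0,0,0],"fingers":0}

```text
clock: 11.32
eef_pos: [512.4, -41.7, 145.9]
tcp_rot: [3.141, 0.0, 1.632]
contact_force: [0.3, 0.3, 0.8]
opening: 1.004
grasp_force: 0.0
```

Emit:
play_rows:
  rows:
    - {"dp":[-0.905,0.18,0],"turn":[0,0,0],"fingers":0}
    - {"dp":[0,0,0],"turn":[0,0,0],"fingers":0}
    - {"dp":[0,0,0],"turn":[0,0,0],"fingers":0}
    - {"dp":[0,0,0],"turn":[0,0,0],"fingers":0}

```text
clock: 11.65
eef_pos: [521.2, -75.5, 145.5]
tcp_rot: [-3.141, -0.0, 1.631]
contact_force: [0.3, 0.1, -0.9]
opening: 1.003
grasp_force: 0.0
```

Emit:
play_rows:
  rows:
    - {"dp":[0,0,0.9],"turn":[0,0,0],"fingers":0}
    - {"dp":[0,0,0.9],"turn":[0,0,0],"fingers":0}
    - {"dp":[0,0,0.72],"turn":[0,0,0],"fingers":0}
    - {"dp":[0,0,0],"turn":[0,0,0],"fingers":0}
    - {"dp":[0,0,0],"turn":[0,0,0],"fingers":0}

```text
clock: 12.07
eef_pos: [520.2, -74.2, 44.1]
tcp_rot: [-3.138, -0.001, 1.633]
contact_force: [0.3, -0.3, 0.7]
opening: 1.002
grasp_force: 0.0
```

Emit:
play_rows:
  rows:
    - {"dp":[0,0,0],"turn":[0,0,0],"fingers":0.5}
    - {"dp":[0,0,0],"turn":[0,0,0],"fingers":0.5}
    - {"dp":[0,0,0],"turn":[0,0,0],"fingers":0.5}
    - {"dp":[0,0,0],"turn":[0,0,0],"fingers":0.5}
    - {"dp":[0,0,0],"turn":[0,0,0],"fingers":0.5}
  force: 30

```text
clock: 12.48
eef_pos: [523.0, -75.4, 47.0]
tcp_rot: [3.138, 0.0, 1.632]
contact_force: [-1.1, 3.2, 6.2]
opening: 0.692
grasp_force: 31.3
```

Emit:
play_rows:
  rows:
    - {"dp":[0,0,-0.5],"turn":[0,0,0],"fingers":0.5}
    - {"dp":[0,0,-1],"turn":[0,0,0],"fingers":0.5}
    - {"dp":[0,0,-0.9],"turn":[0,0,0],"fingers":0.5}
    - {"dp":[0,0,0],"turn":[0,0,0],"fingers":0.5}
    - {"dp":[0,0,0],"turn":[0,0,0],"fingers":0.5}

```text
clock: 12.9
eef_pos: [523.7, -75.9, 144.3]
tcp_rot: [3.135, 0.001, 1.632]
contact_force: [0.4, 0.0, -2.1]
opening: 0.687
grasp_force: 33.9
```

Emit:
play_rows:
  rows:
    - {"dp":[0,0,0],"turn":[0,0,0],"fingers":0.5}
    - {"dp":[0,0,0],"turn":[0,0,0],"fingers":0.5}
    - {"dp":[0,0,0],"turn":[0,0,0],"fingers":0.5}

```text
clock: 13.15
eef_pos: [520.7, -75.4, 139.8]
tcp_rot: [-3.139, -0.0, 1.632]
contact_force: [0.2, 0.1, -1.2]
opening: 0.687
grasp_force: 33.9
```

Run:
```python
from rig import r
from h import *
f=r.grab_frame("top");pickle.dump(f,open("top1.pkl","wb"));im=f["pixels"]
s=r.sense();print(s["eef_pos"],s["contact_force"])
cv2.imwrite("pics/top1.png",im[150:400,40:440,::-1].repeat(2,0).repeat(2,1))
```

```text
[520.77487655 -75.45379619 139.74952697] [-0.51254556 -0.31940061 -1.8350429 ]
```

View pics/top1.png

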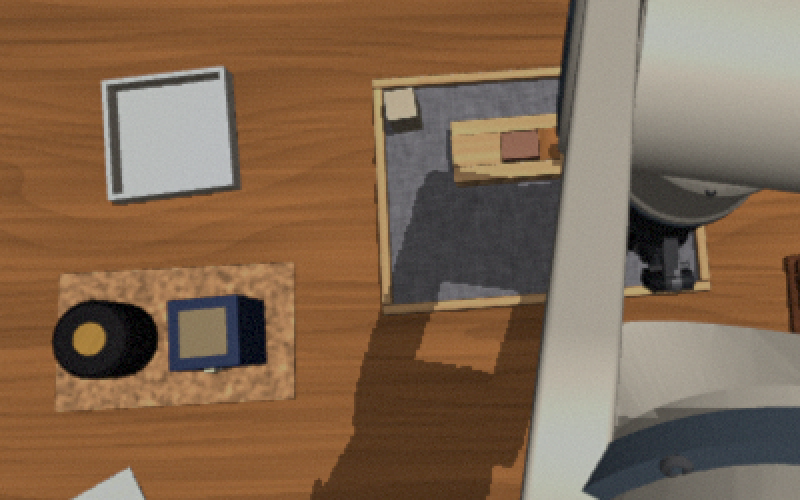

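The full tin and the case both stand on the mat. The held tin weighs about 1.5 N, so it is the used-up one and goes to the carton.

Emit:
play_rows:
  rows:
    - {"dp":[0.923,0.256,0],"turn":[0,0,0],"fingers":0.5}
    - {"dp":[0.923,0.256,0],"turn":[0,0,0],"fingers":0.5}
    - {"dp":[0.923,0.256,0],"turn":[0,0,0],"fingers":0.5}
    - {"dp":[0.923,0.256,0],"turn":[0,0,0],"fingers":0.5}
    - {"dp":[0.923,0.256,0],"turn":[0,0,0],"fingers":0.5}

```text
clock: 13.62
eef_pos: [561.1, 113.4, 139.9]
tcp_rot: [-3.14, 0.0, 1.631]
contact_force: [0.5, -0.9, -1.0]
opening: 0.688
grasp_force: 33.9
```

Emit:
play_rows:
  rows:
    - {"dp":[0.923,0.256,0],"turn":[0,0,0],"fingers":0.5}
    - {"dp":[0.923,0.256,0],"turn":[0,0,0],"fingers":0.5}
    - {"dp":[0.923,0.256,0],"turn":[0,0,0],"fingers":0.5}
    - {"dp":[0.923,0.256,0],"turn":[0,0,0],"fingers":0.5}
    - {"dp":[0.923,0.256,0],"turn":[0,0,0],"fingers":0.5}

```text
clock: 14.03
eef_pos: [600.9, 300.9, 139.5]
tcp_rot: [-3.14, 0.001, 1.632]
contact_force: [1.6, -0.5, -1.4]
opening: 0.684
grasp_force: 33.9
```

Emit:
play_rows:
  rows:
    - {"dp":[0,0,0],"turn":[0,0,0],"fingers":0.5}
    - {"dp":[0,0,0],"turn":[0,0,0],"fingers":0.5}
    - {"dp":[0,0,0.5],"turn":[0,0,0],"fingers":0.5}
    - {"dp":[0,0,0.8],"turn":[0,0,0],"fingers":0.5}
    - {"dp":[0,0,0.6],"turn":[0,0,0],"fingers":0.5}

```text
clock: 14.45
eef_pos: [600.6, 297.5, 62.9]
tcp_rot: [-3.14, 0.001, 1.631]
contact_force: [-1.4, -0.2, -2.0]
opening: 0.692
grasp_force: 33.8
```

Emit:
play_rows:
  rows:
    - {"dp":[0,0,0.3],"turn":[0,0,0],"fingers":0.5}
    - {"dp":[0,0,0.13],"turn":[0,0,0],"fingers":0.5}
    - {"dp":[0,0,0],"turn":[0,0,0],"fingers":0.5}
    - {"dp":[0,0,0],"turn":[0,0,0],"fingers":0.5}
    - {"dp":[0,0,0],"turn":[0,0,0],"fingers":0.5}

```text
clock: 14.87
eef_pos: [602.2, 299.1, 48.7]
tcp_rot: [3.14, -0.001, 1.631]
contact_force: [0.9, -0.4, -1.6]
opening: 0.687
grasp_force: 33.8
```

Emit:
play_rows:
  rows:
    - {"dp":[0,0,0],"turn":[0,0,0],"fingers":0.5}

```text
clock: 14.95
eef_pos: [602.1, 299.2, 48.7]
tcp_rot: [3.14, -0.001, 1.631]
contact_force: [-0.7, 0.6, -1.6]
opening: 0.689
grasp_force: 33.8
```

Emit:
play_rows:
  rows:
    - {"dp":[0,0,0.045],"turn":[0,0,0],"fingers":0.5}
    - {"dp":[0,0,0.045],"turn":[0,0,0],"fingers":0.5}
    - {"dp":[0,0,0],"turn":[0,0,0],"fingers":0.5}

```text
clock: 15.2
eef_pos: [601.9, 299.4, 45.2]
tcp_rot: [3.14, -0.0, 1.632]
contact_force: [-2.2, -1.6, 6.7]
opening: 0.685
grasp_force: 34.4
```

Emit:
play_rows:
  rows:
    - {"dp":[0,0,0],"turn":[0,0,0],"fingers":0.3}
    - {"dp":[0,0,0],"turn":[0,0,0],"fingers":0}
    - {"dp":[0,0,0],"turn":[0,0,0],"fingers":0}
    - {"dp":[0,0,0],"turn":[0,0,0],"fingers":0}
    - {"dp":[0,0,-0.4],"turn":[0,0,0],"fingers":0}

```text
clock: 15.62
eef_pos: [599.4, 298.2, 57.3]
tcp_rot: [-3.137, 0.002, 1.632]
contact_force: [-0.3, 0.0, -0.3]
opening: 0.996
grasp_force: 0.0
```

Emit:
play_rows:
  rows:
    - {"dp":[0,0,-1],"turn":[0,0,0],"fingers":0}
    - {"dp":[0,0,-1],"turn":[0,0,0],"fingers":0}
    - {"dp":[-0.909,-0.113,0],"turn":[0,0,0],"fingers":0}
    - {"dp":[-0.909,-0.113,0],"turn":[0,0,0],"fingers":0}
    - {"dp":[-0.909,-0.113,0],"turn":[0,0,0],"fingers":0}

```text
clock: 16.03
eef_pos: [594.6, 188.9, 141.0]
tcp_rot: [3.14, -0.0, 1.633]
contact_force: [0.5, -0.1, -0.9]
opening: 1.004
grasp_force: 0.0
```

Emit:
play_rows:
  rows:
    - {"dp":[-0.909,-0.113,0],"turn":[0,0,0],"fingers":0.2}
    - {"dp":[-0.909,-0.113,0],"turn":[0,0,0],"fingers":0.2}
    - {"dp":[-0.909,-0.113,0],"turn":[0,0,0],"fingers":0.2}
    - {"dp":[-0.909,-0.113,0],"turn":[0,0,0],"fingers":0.2}
    - {"dp":[-0.909,-0.113,0],"turn":[0,0,0],"fingers":0.2}

```text
clock: 16.45
eef_pos: [582.6, 4.9, 140.1]
tcp_rot: [3.141, 0.0, 1.632]
contact_force: [0.0, -0.6, 0.3]
opening: 0.797
grasp_force: 0.0
```

Emit:
play_rows:
  rows:
    - {"dp":[0,0,0],"turn":[0,0,0],"fingers":0.2}
    - {"dp":[0,0,0],"turn":[0,0,0],"fingers":0.2}
    - {"dp":[0,0,0],"turn":[0,0,0],"fingers":0.2}
    - {"dp":[0,0,0],"turn":[0,0,0],"fingers":0.2}

```text
clock: 16.78
eef_pos: [583.1, 7.6, 140.1]
tcp_rot: [3.141, -0.0, 1.632]
contact_force: [-0.3, 0.4, -0.2]
opening: 0.8
grasp_force: 0.0
```

Run:
```python
from rig import r
from h import *
f=r.grab_frame("wrist");im=f["pixels"].copy()
s=r.sense();print(s["eef_pos"],s["tcp_rot"],s["opening"])
for p in([583.7,6.6,36],[583.7-4.2,66.4,36],[583.7+4.2,-53.2,36]):
    q=proj(f,p)[0];cv2.circle(im,tuple(int(v) for v in q),5,(255,0,255),1)
cv2.imwrite("pics/w2.png",im[:,:,::-1])
g=r.grab_frame("side");cv2.imwrite("pics/s2.png",g["pixels"][:,:,::-1])
```

```text
[583.09029953   7.73996031 140.03036356] [ 3.14154366e+00 -1.51460190e-04  1.63288215e+00] 0.8025060523883251
```

View pics/w2.png

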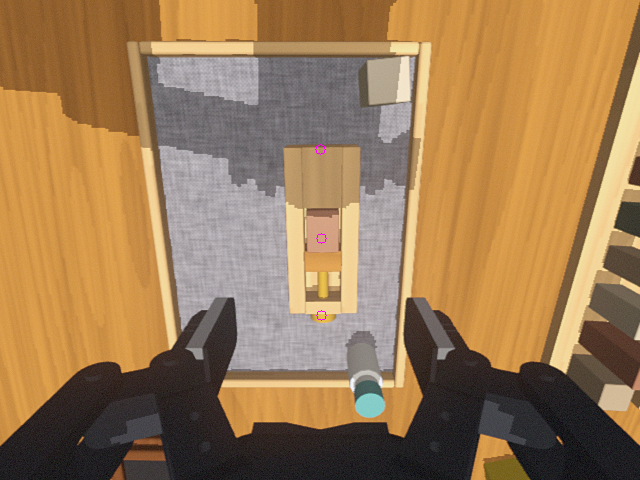

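View pics/s2.png

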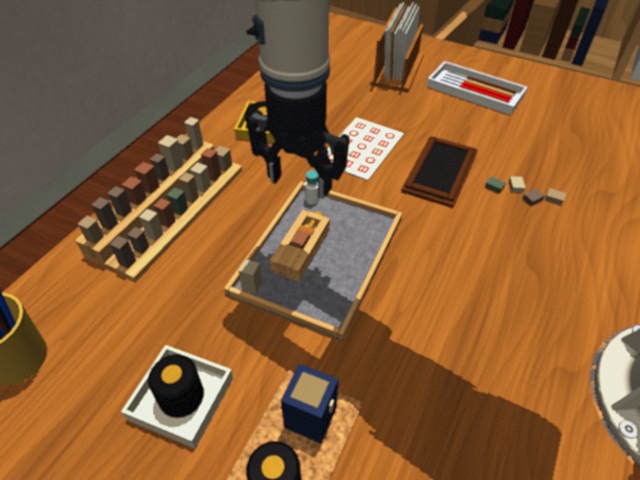

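The block lies where estimated, centred near (322,238) in the wrist view. The side view shows the used-up tin in the carton and the other two pieces upright on the mat. I'll take the block next.

Emit:
play_rows:
  rows:
    - {"dp":[0,0,0.9],"turn":[0,0,0],"fingers":0.2}
    - {"dp":[0,0,0.9],"turn":[0,0,0],"fingers":0.2}
    - {"dp":[0,0,0.8],"turn":[0,0,0],"fingers":0.2}
    - {"dp":[0,0,0.3],"turn":[0,0,0],"fingers":0.2}
    - {"dp":[0,0,0.2],"turn":[0,0,0],"fingers":0.2}

```text
clock: 17.3
eef_pos: [581.8, 7.4, 14.2]
tcp_rot: [-3.138, -0.0, 1.633]
contact_force: [0.3, 0.1, 0.5]
opening: 0.802
grasp_force: 0.0
```

Emit:
play_rows:
  rows:
    - {"dp":[0,0,0],"turn":[0,0,0],"fingers":0.2}
    - {"dp":[0,0,0],"turn":[0,0,0],"fingers":0.2}

```text
clock: 17.47
eef_pos: [583.8, 7.0, 17.0]
tcp_rot: [3.141, 0.0, 1.632]
contact_force: [0.8, -0.2, -0.1]
opening: 0.799
grasp_force: 0.0
```

Emit:
play_rows:
  rows:
    - {"dp":[0,0,0],"turn":[0,0,0],"fingers":0.6}
    - {"dp":[0,0,0],"turn":[0,0,0],"fingers":0.6}
    - {"dp":[0,0,0],"turn":[0,0,0],"fingers":0.6}
    - {"dp":[0,0,0],"turn":[0,0,0],"fingers":0.6}
    - {"dp":[0,0,0],"turn":[0,0,0],"fingers":0.6}
  force: 50

```text
clock: 17.88
eef_pos: [584.5, 6.7, 18.1]
tcp_rot: [3.138, 0.0, 1.632]
contact_force: [-0.4, 0.4, 6.5]
opening: 0.57
grasp_force: 52.4
```

Emit:
play_rows:
  rows:
    - {"dp":[0,0,-0.4],"turn":[0,0,0],"fingers":0.6}
    - {"dp":[0,0,-0.9],"turn":[0,0,0],"fingers":0.6}
    - {"dp":[0,0,-1],"turn":[0,0,0],"fingers":0.6}
    - {"dp":[0,0,-0.2],"turn":[0,0,0],"fingers":0.6}
    - {"dp":[-0.821,-0.424,0],"turn":[0,0,0],"fingers":0.6}

```text
clock: 18.3
eef_pos: [573.6, -24.0, 121.1]
tcp_rot: [3.13, -0.001, 1.634]
contact_force: [1.0, -1.1, -2.8]
opening: 0.572
grasp_force: 53.8
```

Emit:
play_rows:
  rows:
    - {"dp":[-0.821,-0.424,0],"turn":[0,0,0],"fingers":0.6}
    - {"dp":[-0.821,-0.424,0],"turn":[0,0,0],"fingers":0.6}
    - {"dp":[-0.821,-0.424,0],"turn":[0,0,0],"fingers":0.6}
    - {"dp":[-0.821,-0.424,0],"turn":[0,0,0],"fingers":0.6}
    - {"dp":[-0.821,-0.424,0],"turn":[0,0,0],"fingers":0.6}

```text
clock: 18.72
eef_pos: [492.5, -197.7, 116.7]
tcp_rot: [3.141, 0.001, 1.632]
contact_force: [1.5, -0.3, -3.4]
opening: 0.569
grasp_force: 53.8
```

Emit:
play_rows:
  rows:
    - {"dp":[-0.821,-0.424,0],"turn":[0,0,0],"fingers":0.6}
    - {"dp":[-0.821,-0.424,0],"turn":[0,0,0],"fingers":0.6}
    - {"dp":[-0.821,-0.424,0],"turn":[0,0,0],"fingers":0.6}
    - {"dp":[0,0,0],"turn":[0,0,0.18],"fingers":0.6}
    - {"dp":[0,0,0],"turn":[0,0,0],"fingers":0.6}

```text
clock: 19.13
eef_pos: [447.7, -299.5, 116.5]
tcp_rot: [3.141, 0.001, 1.608]
contact_force: [-0.2, 0.5, -3.2]
opening: 0.574
grasp_force: 53.9
```

Emit:
play_rows:
  rows:
    - {"dp":[0,0,0],"turn":[0,0,0],"fingers":0.6}
    - {"dp":[0,0,0],"turn":[0,0,0],"fingers":0.6}
    - {"dp":[0,0,0],"turn":[0,0,0],"fingers":0.6}

```text
clock: 19.38
eef_pos: [449.0, -296.6, 116.2]
tcp_rot: [3.142, -0.0, 1.615]
contact_force: [-0.7, 0.6, -2.8]
opening: 0.571
grasp_force: 53.9
```

Run:
```python
from rig import r
from h import *
f=r.grab_frame("wrist");im=f["pixels"].copy()
s=r.sense();print(s["eef_pos"],s["tcp_rot"],s["contact_force"])
a=np.radians(2.4);R=np.array([[np.cos(a),-np.sin(a)],[np.sin(a),np.cos(a)]])
for x,y in((34,69),(-34,69),(34,-69),(-34,-69)):
    p=np.r_[np.array([449.5,-297.5])+R@[x,y],10];q=proj(f,p)[0];cv2.circle(im,tuple(int(v) for v in q),5,(255,0,255),1)
cv2.imwrite("pics/w3.png",im[:,:,::-1])
```

```text
[ 449.04125481 -296.67856363  116.14541302] [ 3.14154788e+00 -1.05270701e-04  1.61458526e+00] [-0.18911343  0.13317691 -3.75794134]
```

View pics/w3.png

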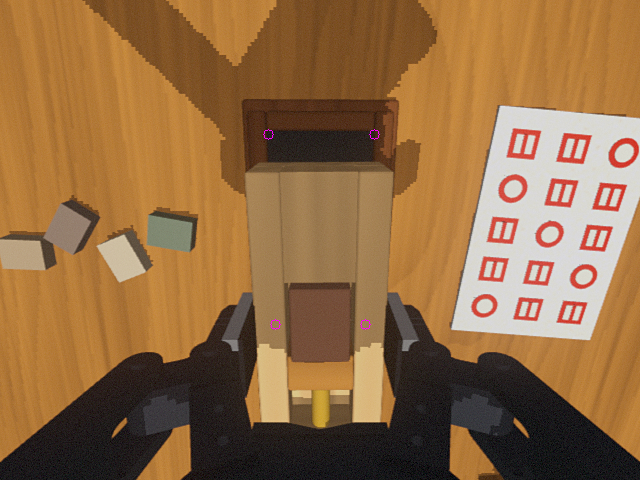

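The bed corner markers match to within about 2 mm, so I'll lower the block.

Emit:
play_rows:
  rows:
    - {"dp":[0,0,0.8],"turn":[0,0,0],"fingers":0.6}
    - {"dp":[0,0,0.8],"turn":[0,0,0],"fingers":0.6}
    - {"dp":[0,0,0.45],"turn":[0,0,0],"fingers":0.6}
    - {"dp":[0,0,0.15],"turn":[0,0,0],"fingers":0.6}
    - {"dp":[0,0,0],"turn":[0,0,0],"fingers":0.6}

```text
clock: 19.85
eef_pos: [448.0, -296.4, 26.7]
tcp_rot: [-3.139, -0.002, 1.614]
contact_force: [-0.1, -0.1, -2.7]
opening: 0.571
grasp_force: 53.8
```

Emit:
play_rows:
  rows:
    - {"dp":[0,0,0],"turn":[0,0,0],"fingers":0.6}
    - {"dp":[0,0,0],"turn":[0,0,0],"fingers":0.6}
    - {"dp":[0,0,0],"turn":[0,0,0],"fingers":0.6}

```text
clock: 20.1
eef_pos: [449.6, -298.2, 29.5]
tcp_rot: [3.14, 0.001, 1.613]
contact_force: [-0.5, -0.7, -3.8]
opening: 0.569
grasp_force: 53.8
```

Emit:
play_rows:
  rows:
    - {"dp":[0,0,0.05],"turn":[0,0,0],"fingers":0.6}
    - {"dp":[0,0,0.05],"turn":[0,0,0],"fingers":0.6}
    - {"dp":[0,0,0],"turn":[0,0,0],"fingers":0.6}

```text
clock: 20.35
eef_pos: [448.6, -297.7, 24.2]
tcp_rot: [3.141, 0.0, 1.613]
contact_force: [-0.9, 0.1, -3.3]
opening: 0.573
grasp_force: 53.8
```

Emit:
play_rows:
  rows:
    - {"dp":[0,0,0.03],"turn":[0,0,0],"fingers":0.6}
    - {"dp":[0,0,0.03],"turn":[0,0,0],"fingers":0.6}
    - {"dp":[0,0,0],"turn":[0,0,0],"fingers":0.6}
    - {"dp":[0,0,0],"turn":[0,0,0],"fingers":0.6}

```text
clock: 20.68
eef_pos: [448.6, -297.8, 22.2]
tcp_rot: [3.141, 0.0, 1.613]
contact_force: [-1.5, 0.8, 4.4]
opening: 0.566
grasp_force: 54.9
```

Emit:
play_rows:
  rows:
    - {"dp":[0,0,0.02],"turn":[0,0,0],"fingers":0.6}
    - {"dp":[0,0,0],"turn":[0,0,0],"fingers":0.6}

```text
clock: 20.85
eef_pos: [448.7, -297.8, 22.1]
tcp_rot: [3.141, 0.0, 1.613]
contact_force: [-5.3, 3.2, 16.0]
opening: 0.569
grasp_force: 56.0
```

Emit:
play_rows:
  rows:
    - {"dp":[0,0,0],"turn":[0,0,0],"fingers":0.4}
    - {"dp":[0,0,0],"turn":[0,0,0],"fingers":0.2}
    - {"dp":[0,0,0],"turn":[0,0,0],"fingers":0.2}
    - {"dp":[0,0,0],"turn":[0,0,0],"fingers":0.2}
    - {"dp":[0,0,-0.4],"turn":[0,0,0],"fingers":0.2}

```text
clock: 21.27
eef_pos: [447.1, -296.7, 34.9]
tcp_rot: [-3.138, -0.002, 1.613]
contact_force: [-1.1, 0.4, -0.1]
opening: 0.8
grasp_force: 0.0
```

Emit:
play_rows:
  rows:
    - {"dp":[0,0,-0.7],"turn":[0,0,0],"fingers":0}
    - {"dp":[0,0,-1],"turn":[0,0,0],"fingers":0}
    - {"dp":[0,0,-1],"turn":[0,0,-0.18],"fingers":0}
    - {"dp":[1,0,0],"turn":[0,0,0],"fingers":0}
    - {"dp":[1,0,0],"turn":[0,0,0],"fingers":0}

```text
clock: 21.68
eef_pos: [445.7, -219.1, 147.5]
tcp_rot: [3.136, 0.003, 1.629]
contact_force: [0.9, 0.3, -1.1]
opening: 0.996
grasp_force: 0.0
```

Emit:
play_rows:
  rows:
    - {"dp":[1,0,0],"turn":[0,0,0],"fingers":0}
    - {"dp":[1,0,0],"turn":[0,0,0],"fingers":0}
    - {"dp":[1,0,0],"turn":[0,0,0],"fingers":0}
    - {"dp":[0,0,0],"turn":[0,0,0],"fingers":0}
    - {"dp":[0,0,0],"turn":[0,0,0],"fingers":0}

```text
clock: 22.1
eef_pos: [436.3, -96.2, 145.0]
tcp_rot: [3.142, 0.0, 1.636]
contact_force: [-0.3, 0.1, 0.1]
opening: 1.004
grasp_force: 0.0
```

Run:
```python
from rig import r
from h import *
f=r.grab_frame("top");pickle.dump(f,open("top2.pkl","wb"));im=f["pixels"]
s=r.sense();print(s["eef_pos"],s["tcp_rot"])
g=r.grab_frame("side")["pixels"]
out=np.vstack([np.hstack([cv2.resize(im[255:355,425:560],(400,300),interpolation=2),cv2.resize(g[110:230,380:540],(400,300),interpolation=2)]),np.hstack([cv2.resize(im[160:385,40:240],(400,300),interpolation=2),cv2.resize(g[320:480,100:400],(400,300),interpolation=2)])])
cv2.imwrite("pics/c2.png",out[:,:,::-1])
```

```text
[436.72737397 -97.54098737 145.02754857] [3.14110808e+00 4.22047036e-04 1.63403330e+00]
```

View pics/c2.png

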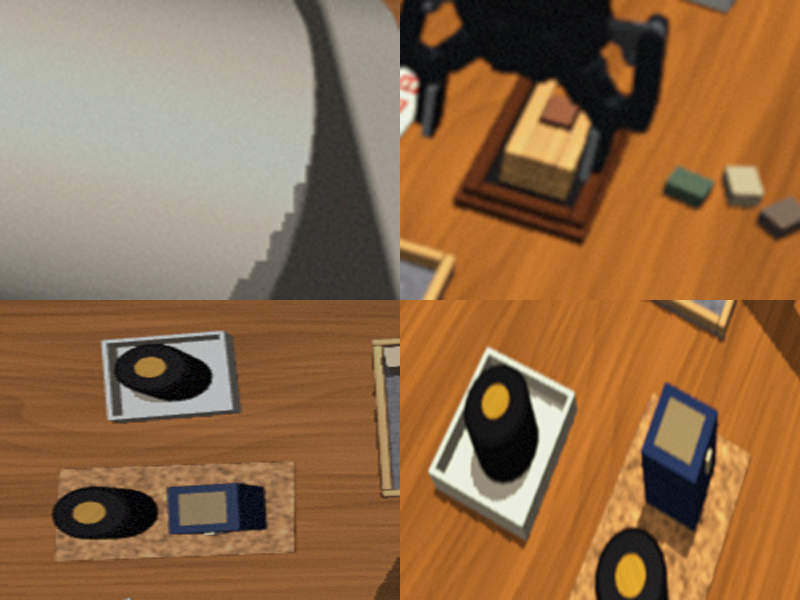

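The block sits inside the rim in the side view, and the carton tin and both mat items are upright. I'll bring the case back first.

Emit:
play_rows:
  rows:
    - {"dp":[0.951,0.06,0],"turn":[0,0,0],"fingers":0}
    - {"dp":[0.951,0.06,0],"turn":[0,0,0],"fingers":0}
    - {"dp":[0.951,0.06,0],"turn":[0,0,0],"fingers":0}
    - {"dp":[0.951,0.06,0],"turn":[0,0,0],"fingers":0}
    - {"dp":[0.951,0.06,0],"turn":[0,0,0],"fingers":0}

```text
clock: 22.62
eef_pos: [437.5, 92.8, 145.0]
tcp_rot: [3.141, 0.0, 1.629]
contact_force: [0.1, -0.5, 0.4]
opening: 0.999
grasp_force: 0.0
```

Emit:
play_rows:
  rows:
    - {"dp":[0.951,0.06,0],"turn":[0,0,0],"fingers":0}
    - {"dp":[0.951,0.06,0],"turn":[0,0,0],"fingers":0}
    - {"dp":[0.951,0.06,0],"turn":[0,0,0],"fingers":0}
    - {"dp":[0.951,0.06,0],"turn":[0,0,0],"fingers":0}
    - {"dp":[0,0,0],"turn":[0,0,0],"fingers":0}

```text
clock: 23.03
eef_pos: [439.3, 249.7, 145.2]
tcp_rot: [3.139, -0.003, 1.632]
contact_force: [-0.4, -0.5, 1.3]
opening: 0.996
grasp_force: 0.0
```

Emit:
play_rows:
  rows:
    - {"dp":[0,0,0],"turn":[0,0,0],"fingers":0}
    - {"dp":[0,0,0],"turn":[0,0,0],"fingers":0}
    - {"dp":[0,0,0],"turn":[0,0,0],"fingers":0}

```text
clock: 23.28
eef_pos: [437.5, 243.3, 144.6]
tcp_rot: [-3.141, 0.001, 1.63]
contact_force: [0.2, -0.7, 1.2]
opening: 0.999
grasp_force: 0.0
```

Run:
```python
from rig import r
from h import *
f=r.grab_frame("wrist");im=f["pixels"].copy()
s=r.sense();print(s["eef_pos"],s["tcp_rot"])
hsv=cv2.cvtColor(im,cv2.COLOR_RGB2HSV).astype(int)
for p in([437.5,245.5,84],[435,335.5,66]):
    q=proj(f,p)[0];print(q);cv2.circle(im,tuple(int(v) for v in q),5,(255,0,255),1)
cv2.imwrite("pics/w4.png",im[:,:,::-1])
```

```text
[437.46521562 243.31672149 144.70133357] [-3.14104035e+00  5.05797774e-04  1.62936204e+00]
[320.70213496 256.39544668]
[325.94476627  91.58766305]
```

View pics/w4.png

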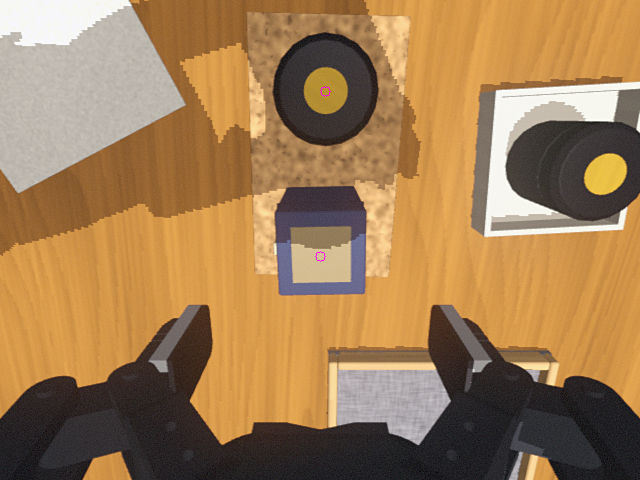

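Both items are where expected. The case panel is at (321,255) and the tin lid at (326,91).

Emit:
play_rows:
  rows:
    - {"dp":[0.02,0,0.8],"turn":[0,0,0],"fingers":0}
    - {"dp":[0.02,0,0.8],"turn":[0,0,0],"fingers":0}
    - {"dp":[0,0,0.68],"turn":[0,0,0],"fingers":0}
    - {"dp":[0,0,0],"turn":[0,0,0],"fingers":0}
    - {"dp":[0,0,0],"turn":[0,0,0],"fingers":0}

```text
clock: 23.75
eef_pos: [436.4, 245.1, 53.1]
tcp_rot: [-3.139, 0.001, 1.63]
contact_force: [0.7, 0.5, 0.3]
opening: 0.996
grasp_force: 0.0
```

Emit:
play_rows:
  rows:
    - {"dp":[0,0,0],"turn":[0,0,0],"fingers":0}

```text
clock: 23.83
eef_pos: [437.9, 246.3, 54.8]
tcp_rot: [3.141, -0.0, 1.63]
contact_force: [-0.2, -0.1, 0.0]
opening: 1.001
grasp_force: 0.0
```

Emit:
play_rows:
  rows:
    - {"dp":[0,0,0],"turn":[0,0,0],"fingers":0.6}
    - {"dp":[0,0,0],"turn":[0,0,0],"fingers":0.6}
    - {"dp":[0,0,0],"turn":[0,0,0],"fingers":0.6}
    - {"dp":[0,0,0],"turn":[0,0,0],"fingers":0.6}
    - {"dp":[0,0,0],"turn":[0,0,0],"fingers":0.6}
  force: 30

```text
clock: 24.25
eef_pos: [437.9, 247.0, 55.1]
tcp_rot: [3.14, -0.001, 1.632]
contact_force: [-1.1, -0.9, 9.1]
opening: 0.607
grasp_force: 30.1
```

Emit:
play_rows:
  rows:
    - {"dp":[0,0,0],"turn":[0,0,0],"fingers":0.6}

```text
clock: 24.33
eef_pos: [437.9, 247.0, 55.1]
tcp_rot: [3.14, -0.001, 1.632]
contact_force: [-0.8, -1.4, 8.6]
opening: 0.605
grasp_force: 30.1
```

Emit:
play_rows:
  rows:
    - {"dp":[0,0,-0.5],"turn":[0,0,0],"fingers":0.6}
    - {"dp":[0,0,-0.9],"turn":[0,0,0],"fingers":0.6}
    - {"dp":[0,0,-0.9],"turn":[0,0,0],"fingers":0.6}
    - {"dp":[0,0,0],"turn":[0,0,0],"fingers":0.6}
    - {"dp":[0,0,0],"turn":[0,0,0],"fingers":0.6}

```text
clock: 24.75
eef_pos: [438.5, 247.5, 148.1]
tcp_rot: [3.137, -0.002, 1.632]
contact_force: [0.2, 0.4, -0.9]
opening: 0.601
grasp_force: 33.3
```

Emit:
play_rows:
  rows:
    - {"dp":[0,0,0],"turn":[0,0,0],"fingers":0.6}
    - {"dp":[0,0,0],"turn":[0,0,0],"fingers":0.6}
    - {"dp":[0,0,0],"turn":[0,0,0],"fingers":0.6}

```text
clock: 25.0
eef_pos: [436.2, 246.1, 144.4]
tcp_rot: [-3.139, 0.001, 1.632]
contact_force: [0.9, 0.1, -1.6]
opening: 0.602
grasp_force: 33.3
```

Emit:
play_rows:
  rows:
    - {"dp":[-0.914,0.231,0],"turn":[0,0,0],"fingers":0.6}
    - {"dp":[-0.914,0.231,0],"turn":[0,0,0],"fingers":0.6}
    - {"dp":[-0.914,0.231,0],"turn":[0,0,0],"fingers":0.6}
    - {"dp":[-0.914,0.231,0],"turn":[0,0,0],"fingers":0.6}
    - {"dp":[-0.914,0.231,0],"turn":[0,0,0],"fingers":0.6}

```text
clock: 25.42
eef_pos: [493.9, 65.3, 144.6]
tcp_rot: [-3.14, 0.0, 1.632]
contact_force: [0.5, -0.1, -2.0]
opening: 0.599
grasp_force: 33.2
```

Emit:
play_rows:
  rows:
    - {"dp":[-0.914,0.231,0],"turn":[0,0,0],"fingers":0.6}
    - {"dp":[-0.914,0.231,0],"turn":[0,0,0],"fingers":0.6}
    - {"dp":[0,0,0],"turn":[0,0,0],"fingers":0.6}
    - {"dp":[0,0,0],"turn":[0,0,0],"fingers":0.6}
    - {"dp":[0,0,0.8],"turn":[0,0,0],"fingers":0.6}

```text
clock: 25.83
eef_pos: [520.5, -5.0, 116.9]
tcp_rot: [3.135, 0.0, 1.63]
contact_force: [3.2, 1.4, -1.6]
opening: 0.605
grasp_force: 33.3
```

Emit:
play_rows:
  rows:
    - {"dp":[0,0,0.8],"turn":[0,0,0],"fingers":0.6}
    - {"dp":[0,0,0.35],"turn":[0,0,0],"fingers":0.6}
    - {"dp":[0,0,0.15],"turn":[0,0,0],"fingers":0.6}
    - {"dp":[0,0,0],"turn":[0,0,0],"fingers":0.6}
    - {"dp":[0,0,0],"turn":[0,0,0],"fingers":0.6}

```text
clock: 26.25
eef_pos: [517.2, -4.2, 61.8]
tcp_rot: [-3.141, -0.0, 1.633]
contact_force: [0.6, -0.7, -1.0]
opening: 0.606
grasp_force: 33.1
```

Emit:
play_rows:
  rows:
    - {"dp":[0,0,0],"turn":[0,0,0],"fingers":0.6}
    - {"dp":[0,0,0],"turn":[0,0,0],"fingers":0.6}
    - {"dp":[0,0,0],"turn":[0,0,0],"fingers":0.6}

```text
clock: 26.5
eef_pos: [517.9, -4.8, 62.7]
tcp_rot: [3.14, 0.0, 1.632]
contact_force: [-0.3, -0.9, -1.9]
opening: 0.603
grasp_force: 33.1
```

Lower about 5 mm to contact.

Emit:
play_rows:
  rows:
    - {"dp":[0,0,0.05],"turn":[0,0,0],"fingers":0.6}
    - {"dp":[0,0,0.05],"turn":[0,0,0],"fingers":0.6}
    - {"dp":[0,0,0.03],"turn":[0,0,0],"fingers":0.6}
    - {"dp":[0,0,0],"turn":[0,0,0],"fingers":0.6}

```text
clock: 26.83
eef_pos: [517.4, -5.0, 57.2]
tcp_rot: [3.141, 0.0, 1.632]
contact_force: [-2.7, -0.2, 9.8]
opening: 0.603
grasp_force: 34.4
```

Emit:
play_rows:
  rows:
    - {"dp":[0,0,0],"turn":[0,0,0],"fingers":0.6}
    - {"dp":[0,0,0],"turn":[0,0,0],"fingers":0.6}

```text
clock: 27.0
eef_pos: [517.4, -5.0, 57.1]
tcp_rot: [3.141, 0.0, 1.631]
contact_force: [-2.6, -0.5, 9.0]
opening: 0.606
grasp_force: 34.4
```

Emit:
play_rows:
  rows:
    - {"dp":[0,0,0],"turn":[0,0,0],"fingers":0.3}
    - {"dp":[0,0,0],"turn":[0,0,0],"fingers":0}
    - {"dp":[0,0,0],"turn":[0,0,0],"fingers":0}
    - {"dp":[0,0,0],"turn":[0,0,0],"fingers":0}
    - {"dp":[0,0,-0.4],"turn":[0,0,0],"fingers":0}

```text
clock: 27.42
eef_pos: [515.3, -4.9, 70.4]
tcp_rot: [-3.137, -0.0, 1.632]
contact_force: [-1.3, -0.4, -1.1]
opening: 1.002
grasp_force: 0.0
```

Emit:
play_rows:
  rows:
    - {"dp":[0,0,-0.9],"turn":[0,0,0],"fingers":0}
    - {"dp":[0,0,-0.9],"turn":[0,0,0],"fingers":0}
    - {"dp":[0.959,-0.17,0],"turn":[0,0,0],"fingers":0}
    - {"dp":[0.959,-0.17,0],"turn":[0,0,0],"fingers":0}
    - {"dp":[0.959,-0.17,0],"turn":[0,0,0],"fingers":0}

```text
clock: 27.83
eef_pos: [490.0, 109.6, 145.3]
tcp_rot: [3.14, -0.0, 1.629]
contact_force: [-0.2, 1.5, -0.3]
opening: 1.002
grasp_force: 0.0
```

Emit:
play_rows:
  rows:
    - {"dp":[0.959,-0.17,0],"turn":[0,0,0],"fingers":0}
    - {"dp":[0.959,-0.17,0],"turn":[0,0,0],"fingers":0}
    - {"dp":[0.959,-0.17,0],"turn":[0,0,0],"fingers":0}
    - {"dp":[0.959,-0.17,0],"turn":[0,0,0],"fingers":0}
    - {"dp":[0.959,-0.17,0],"turn":[0,0,0],"fingers":0}

```text
clock: 28.25
eef_pos: [443.4, 299.9, 144.5]
tcp_rot: [3.141, -0.0, 1.632]
contact_force: [0.5, 0.3, -0.1]
opening: 1.0
grasp_force: 0.0
```

Emit:
play_rows:
  rows:
    - {"dp":[0.959,-0.17,0],"turn":[0,0,0],"fingers":0}
    - {"dp":[0,0,0],"turn":[0,0,0],"fingers":0}
    - {"dp":[0,0,0],"turn":[0,0,0],"fingers":0}
    - {"dp":[0,0,0],"turn":[0,0,0],"fingers":0}
    - {"dp":[0,0,0],"turn":[0,0,0],"fingers":0}

```text
clock: 28.67
eef_pos: [435.2, 334.8, 144.3]
tcp_rot: [-3.141, 0.001, 1.631]
contact_force: [0.7, 0.7, 0.3]
opening: 1.0
grasp_force: 0.0
```

Emit:
play_rows:
  rows:
    - {"dp":[0,0,0.9],"turn":[0,0,0],"fingers":0}
    - {"dp":[0,0,0.9],"turn":[0,0,0],"fingers":0}
    - {"dp":[0,0,0.7],"turn":[0,0,0],"fingers":0}
    - {"dp":[0,0,0],"turn":[0,0,0],"fingers":0}
    - {"dp":[0,0,0],"turn":[0,0,0],"fingers":0}

```text
clock: 29.08
eef_pos: [434.7, 334.2, 43.7]
tcp_rot: [-3.139, 0.002, 1.63]
contact_force: [0.7, -0.3, 1.0]
opening: 1.0
grasp_force: 0.0
```

Emit:
play_rows:
  rows:
    - {"dp":[0,0,0],"turn":[0,0,0],"fingers":0.5}
    - {"dp":[0,0,0],"turn":[0,0,0],"fingers":0.5}
    - {"dp":[0,0,0],"turn":[0,0,0],"fingers":0.5}
    - {"dp":[0,0,0],"turn":[0,0,0],"fingers":0.5}
    - {"dp":[0,0,0],"turn":[0,0,0],"fingers":0.5}
  force: 40

```text
clock: 29.5
eef_pos: [436.3, 336.5, 46.8]
tcp_rot: [3.139, -0.001, 1.632]
contact_force: [-0.2, -2.1, 6.2]
opening: 0.686
grasp_force: 41.6
```

Emit:
play_rows:
  rows:
    - {"dp":[0,0,0],"turn":[0,0,0],"fingers":0.5}

```text
clock: 29.58
eef_pos: [436.2, 336.5, 46.8]
tcp_rot: [3.139, -0.001, 1.632]
contact_force: [-0.2, -1.8, 6.9]
opening: 0.683
grasp_force: 41.6
```

Emit:
play_rows:
  rows:
    - {"dp":[0,0,-0.5],"turn":[0,0,0],"fingers":0.5}
    - {"dp":[0,0,-1],"turn":[0,0,0],"fingers":0.5}
    - {"dp":[0,0,-0.9],"turn":[0,0,0],"fingers":0.5}
    - {"dp":[0,0,0],"turn":[0,0,0],"fingers":0.5}
    - {"dp":[0,0,0],"turn":[0,0,0],"fingers":0.5}

```text
clock: 30.0
eef_pos: [436.6, 337.1, 143.7]
tcp_rot: [3.136, -0.004, 1.632]
contact_force: [-0.5, 0.3, -4.9]
opening: 0.685
grasp_force: 46.7
```

Emit:
play_rows:
  rows:
    - {"dp":[0,0,0],"turn":[0,0,0],"fingers":0.5}
    - {"dp":[0,0,0],"turn":[0,0,0],"fingers":0.5}
    - {"dp":[0,0,0],"turn":[0,0,0],"fingers":0.5}
    - {"dp":[0,0,0],"turn":[0,0,0],"fingers":0.5}

```text
clock: 30.33
eef_pos: [434.4, 335.4, 139.2]
tcp_rot: [-3.14, 0.001, 1.632]
contact_force: [-0.3, -0.3, -3.9]
opening: 0.683
grasp_force: 46.7
```

Emit:
play_rows:
  rows:
    - {"dp":[-0.98,0.223,0],"turn":[0,0,0],"fingers":0.5}
    - {"dp":[-0.98,0.223,0],"turn":[0,0,0],"fingers":0.5}
    - {"dp":[-0.98,0.223,0],"turn":[0,0,0],"fingers":0.5}
    - {"dp":[-0.98,0.223,0],"turn":[0,0,0],"fingers":0.5}
    - {"dp":[-0.98,0.223,0],"turn":[0,0,0],"fingers":0.5}

```text
clock: 30.75
eef_pos: [491.3, 141.3, 139.8]
tcp_rot: [-3.14, 0.0, 1.632]
contact_force: [1.4, -0.2, -3.7]
opening: 0.682
grasp_force: 46.4
```

Emit:
play_rows:
  rows:
    - {"dp":[-0.98,0.223,0],"turn":[0,0,0],"fingers":0.5}
    - {"dp":[-0.98,0.223,0],"turn":[0,0,0],"fingers":0.5}
    - {"dp":[0,0,0],"turn":[0,0,0],"fingers":0.5}
    - {"dp":[0,0,0],"turn":[0,0,0],"fingers":0.5}
    - {"dp":[0,0,0.8],"turn":[0,0,0],"fingers":0.5}

```text
clock: 31.17
eef_pos: [518.0, 66.1, 112.1]
tcp_rot: [3.133, -0.001, 1.63]
contact_force: [2.8, 1.2, -3.8]
opening: 0.683
grasp_force: 46.5
```

Emit:
play_rows:
  rows:
    - {"dp":[0,0,0.8],"turn":[0,0,0],"fingers":0.5}
    - {"dp":[0,0,0.4],"turn":[0,0,0],"fingers":0.5}
    - {"dp":[0,0,0.15],"turn":[0,0,0],"fingers":0.5}
    - {"dp":[0,0,0],"turn":[0,0,0],"fingers":0.5}
    - {"dp":[0,0,0],"turn":[0,0,0],"fingers":0.5}

```text
clock: 31.58
eef_pos: [514.3, 66.6, 54.7]
tcp_rot: [-3.141, -0.0, 1.633]
contact_force: [-0.0, -0.4, -3.4]
opening: 0.686
grasp_force: 46.1
```

Emit:
play_rows:
  rows:
    - {"dp":[0,0,0],"turn":[0,0,0],"fingers":0.5}
    - {"dp":[0,0,0],"turn":[0,0,0],"fingers":0.5}
    - {"dp":[0,0,0],"turn":[0,0,0],"fingers":0.5}

```text
clock: 31.83
eef_pos: [514.9, 66.1, 55.6]
tcp_rot: [3.14, -0.0, 1.632]
contact_force: [-0.4, 0.3, -3.4]
opening: 0.68
grasp_force: 46.1
```

Lower 7 mm.

Emit:
play_rows:
  rows:
    - {"dp":[0,0,0.07],"turn":[0,0,0],"fingers":0.5}
    - {"dp":[0,0,0.07],"turn":[0,0,0],"fingers":0.5}
    - {"dp":[0,0,0.03],"turn":[0,0,0],"fingers":0.5}
    - {"dp":[0,0,0],"turn":[0,0,0],"fingers":0.5}

```text
clock: 32.17
eef_pos: [514.6, 65.8, 48.9]
tcp_rot: [3.141, 0.0, 1.631]
contact_force: [-4.3, -1.2, 15.4]
opening: 0.69
grasp_force: 48.3
```

Emit:
play_rows:
  rows:
    - {"dp":[0,0,0],"turn":[0,0,0],"fingers":0.5}
    - {"dp":[0,0,0],"turn":[0,0,0],"fingers":0.5}

```text
clock: 32.33
eef_pos: [514.6, 65.8, 48.9]
tcp_rot: [3.141, -0.0, 1.632]
contact_force: [-4.1, -0.7, 15.2]
opening: 0.687
grasp_force: 48.1
```

Emit:
play_rows:
  rows:
    - {"dp":[0,0,0],"turn":[0,0,0],"fingers":0.3}
    - {"dp":[0,0,0],"turn":[0,0,0],"fingers":0}
    - {"dp":[0,0,0],"turn":[0,0,0],"fingers":0}
    - {"dp":[0,0,0],"turn":[0,0,0],"fingers":0}
    - {"dp":[0,0,-0.4],"turn":[0,0,0],"fingers":0}

```text
clock: 32.75
eef_pos: [512.3, 65.6, 61.6]
tcp_rot: [-3.137, 0.0, 1.632]
contact_force: [-0.3, 0.2, -0.7]
opening: 0.998
grasp_force: 0.0
```

Emit:
play_rows:
  rows:
    - {"dp":[0,0,-0.9],"turn":[0,0,0],"fingers":0}
    - {"dp":[0,0,-1],"turn":[0,0,0],"fingers":0}
    - {"dp":[0,0,-1],"turn":[0,0,0],"fingers":0}
    - {"dp":[0.9,-0.3,0],"turn":[0,0,0],"fingers":0}
    - {"dp":[0.9,-0.3,0],"turn":[0,0,0],"fingers":0}

```text
clock: 33.17
eef_pos: [487.9, 136.4, 182.5]
tcp_rot: [3.136, -0.001, 1.628]
contact_force: [-0.0, 1.3, -0.6]
opening: 1.002
grasp_force: 0.0
```

Emit:
play_rows:
  rows:
    - {"dp":[0.9,-0.3,0],"turn":[0,0,0],"fingers":0}
    - {"dp":[0.9,-0.3,0],"turn":[0,0,0],"fingers":0}
    - {"dp":[0.9,-0.3,0],"turn":[0,0,0],"fingers":0}
    - {"dp":[0.9,-0.3,0],"turn":[0,0,0],"fingers":0}
    - {"dp":[0.9,-0.3,0],"turn":[0,0,0],"fingers":0}

```text
clock: 33.58
eef_pos: [414.0, 313.9, 179.7]
tcp_rot: [3.141, -0.0, 1.632]
contact_force: [0.9, 0.4, 0.6]
opening: 1.001
grasp_force: 0.0
```

Emit:
play_rows:
  rows:
    - {"dp":[0.9,-0.3,0],"turn":[0,0,0],"fingers":0}
    - {"dp":[0.9,-0.3,0],"turn":[0,0,0],"fingers":0}
    - {"dp":[0,0,0],"turn":[0,0,0],"fingers":0}
    - {"dp":[0,0,0],"turn":[0,0,0],"fingers":0}
    - {"dp":[0,0,0],"turn":[0,0,0],"fingers":0}

```text
clock: 34.0
eef_pos: [386.4, 382.4, 179.3]
tcp_rot: [-3.141, 0.001, 1.633]
contact_force: [-0.7, -0.1, -0.2]
opening: 0.998
grasp_force: 0.0
```

Run:
```python
from rig import r
from h import *
f=r.grab_frame("top");im=f["pixels"];hsv=cv2.cvtColor(im,cv2.COLOR_RGB2HSV)
def box(x0,y0,x1,y1,fn,z):
    s=hsv[y0:y1,x0:x1].astype(int);return rect(f,fn(s[...,0],s[...,1],s[...,2]),z,(x0,y0))
try:
    print("tinL",box(248,250,282,280,lambda h,s,v:(h>8)&(h<25)&(s>120)&(v>120),68));print("case",box(298,245,328,279,lambda h,s,v:(h<40)&(v>100),86))
except Exception as e:print(e)
cv2.imwrite("pics/fin.png",im[:,:,::-1])
```

```text
tinL ((514.578125, 63.90498352050781), (22.93567657470703, 22.56346893310547), 44.586063385009766)
case ((517.4730224609375, -6.6251983642578125), (34.242713928222656, 33.95351028442383), 3.726409435272217)
```

View pics/fin.png

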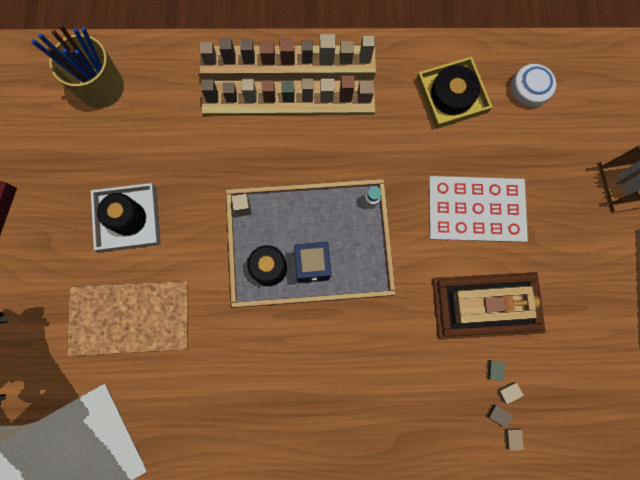

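The tin and the case are back within about 1 mm of where they stood. The block is in the bed, and the bottle and blank have not moved. I'm handing the job in.

```bash
python3 -c "
from rig import r
print(r.sign_off())"
```

```text
the job is handed in; nothing more can be done
None
```

The job is handed in, with no verdict returned: the block is seated in the stand, the used-up tin (about 1.5 N) is upright in the carton, and the full tin and seal case measured within about 1 mm of where they stood.

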